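# Open the hearing-aid test box by its pair of push catches

### The job

Open the beige test box on the desk: press the two square metal push catches on its front ledge fully down together, one fingertip on each, and keep both down while the sprung lid lifts itself past its safety notch (until its front edge has risen about 30 mm). Then let go, draw back clear of everything, and finish when the lid stands fully open by its own spring. Touch only the two catches: do not pull or push the lid, and leave everything else on the box and the desk where it lies.

Things in the scene. Friction and masses are not known exactly. Their poses are not given: they have to be found in the camera images.
- test_box: beige metal test box, fixed, 270 mm deep (own x), 260 wide, 120 high; origin at the centre of its underside. Its front (own -x, roughly towards the robot) has an open port with a small turntable, and a square red run button (unused). On top: a flat ledge along the front (own x -135 to -45 mm, 120 mm above the desk), with a small loose thing about 100 mm either side of its middle; behind it the lid
- cap_left: square chrome push catch on the ledge, the one at the box's own +y (on the left seen from the robot): cap 22 x 22 mm, standing 12 mm above the ledge when up; origin at the centre of its top face, 132 mm above the desk when up, at own x -98, y +30 mm of the box; axes as the box
- cap_right: the other, identical push catch, at own x -98, y -30 mm of the box: the two are 60 mm apart centre to centre, 38 mm between their near edges; origin at the centre of its top face; the lid's front edge is 53 mm behind the catches' centres
- catch_left (a joint): how far the left catch is pressed, m: 0 up, 0.008 fully down at its stop (cap still 4 mm above the ledge). Its spring takes about 1.4 N to start and 4.5 N fully down, and returns it when let go. It draws its bolt clear of the lid at about 5 mm; fully down is sure. Each catch alone holds the lid shut
- catch_right (a joint): the same for the right catch
- lid (a joint): angle of the lid, rad: 0 shut, 0.6 fully open at its stop. Hinged along the box's far top edge, sprung open and damped: with both bolts drawn it rises slowly by itself (0.06 to 0.14 rad/s, 5 to 9 s in all). If a catch is let up before about 0.16 rad (27 mm at the front edge), a safety notch stops the lid at 0.10 to 0.16 rad until both are pressed again
- lid_panel: the lid, 170 mm (own x) by 256 mm by 14 mm, beige with a round dark loudspeaker grille; origin at the middle of its hinge line along the far edge, level with the top of the ledge; shut, its own axes are as the box and its front edge lies at own x -170 mm. As it opens the front edge rises about 100 mm and draws away from the robot
- tuning_fork: bystander: nickel tuning fork with a round foot, 175 mm long, 22 mm high, lying on the desk in front of the box; origin under its middle
- bone_vibrator: bystander: grey plastic bone conduction vibrator, a 24 mm cube, standing loose at one end of the ledge; origin under its centre
- coupler: bystander: brass coupler, a stepped disc 25 mm across and 24 mm high, standing loose at the other end of the ledge (the two may be swapped); origin under its centre
- magnifier: bystander: chrome hand magnifier, ring 82 mm across, 180 mm long, 10 mm high, lying on the desk beside the box; origin under the ring's centre, the handle along its own -x
- specula_jar: bystander: glass jar 56 mm across and 75 mm high, on the desk beside the box; origin under its centre
- aid_case: bystander: small black and grey hearing-aid case, 62 x 46 x 24 mm, on the desk beside the box; origin under its centre
- trimmer_driver: bystander: small screwdriver 130 mm long lying on the desk in front of the box; origin under its middle

How it is judged:
On the way, in this order (a step that is already met when the one before it is completed fails the run):
1. both catches are pressed down together under the fingertips (value of joint each of catch_left, catch_right above 0.0035 m and contact force between the fingers and cap_left above 0.5 N and contact force between the fingers and cap_right above 0.5 N), for 0.1 s.
2. both are still held down when the lid has lifted past its safety notch (all of step 1 and value of joint lid above 0.14 rad), for 0.05 s.
At the end, for the whole second after the job is handed in: The lid stands open and at rest (over 0.55 rad of 0.6), and both catches have sprung back up to within 1.5 mm (value of joint lid above 0.55 rad and velocity of joint lid between -0.03 and 0.03 rad/s and value of joint each of catch_left, catch_right below 0.0015 m); the robot touches nothing.
It fails at once if the lid is pulled or pushed by the robot (over 2 N) (contact force between any of the fingers, the arm and lid_panel above 2 N).
It fails at once if something on the box or the desk is lifted, carried or pushed more than 20 mm (distance of any of tuning_fork, bone_vibrator, coupler, magnifier, specula_jar, aid_case, trimmer_driver from where it was at the start of the episode above 0.02 m).
It also fails if it takes over 48 s, if anything falls off the work surface, if the arm or the gripper's body presses on something with over 40 N, if the wrist force passes 120 N, or if a joint passes its speed limit or range.

### The arm

A 7-joint arm with a two-finger parallel gripper is mounted at the origin on the work surface. World frame = base frame: x ahead of the robot, y to its left, z up, the work surface at z = 0. Lengths are in m, angles in rad, forces in N, time in s.
With the tool pointing down it reaches from about 0.35 to 0.9 m from the base axis. Payload 8.1 kg.
Tool frame: the origin (TCP) lies on the centre line of the jaws, within the pads' length; the fingertips stand 19 mm ahead of it and the grasp point (between the pads) is the TCP; z points along the fingers, y is the direction in which the jaws open and shut (so a half turn about z gives the same grasp; the last joint's range is limited). The gripper opens to 92 mm and grips with 3 to 60 N. Pads are 19 mm wide; open, the fingers measure 130 mm over their backs; the gripper's body (75 mm by 190 mm) begins 47 mm behind the grasp point.
Start: joints at [-1.387, 0.434, 0.025, 1.573, -0.012, 1.134, -0.075], TCP at [0.177, 0.599, 0.246] pointing down, gripper open.
Joint ranges: [-2.62, 2.62], [-0.44, 2.09], [-1.27, 1.32], [0.08, 2.57], [-1.32, 4.46], [0.12, 2], [-2.74, 2.74]. Speed limits (rad/s): [2.22, 2.22, 3.01, 3.01, 3.14, 3.14, 3.14].

### API

Orientations are given as a rotation vector (axis times angle).
In Python, from cell import monitor, imaging, workorder, outline_of gives the robot as it stands.
- The arm moves only by the tool move_arm, never from a script. Its argument "series" is a list of rows, each a list of 6 numbers: the shift along the world's x, y, z in cm, then the turn, a rotation vector about the world's x, y, z in degrees. A call has 1 to 8 rows; each row shifts and turns the commanded pose from where the row before left it; what a row does not reach is not made up. A row lasts 1/10 s, in which the tool goes at most 50 mm and 8.59 degrees, less where a joint would pass 70% of its speed; a pose out of reach is approached as far as the arm can. A call with a gripper value outside its range is refused whole. "grip" is the opening, from 0 (shut) to 1 (fully open), set as the call begins (left out, the last holds). The fingers move at their own pace and stop on an object; "force" is the grip in N (left out, the last holds). Time passes only in rows, so rows that do not move let the fingers close. It gives the time, the measured TCP pose, the force and the opening at its end, in the units of the state.
- monitor.observe(): the state, without advancing time (a new reading comes with each control period).
- imaging.get_image(name): name is "scene" or "top" or "wrist"; returns a dict with "color" (420x560x3 uint8, red, green, blue), "fx", "fy", "cx", "cy" (pixels), "rvec" (rotation vector, rad) and "tvec" (3), from world to camera coordinates, as OpenCV has them; the wrist camera has in their place "mount" (4x4, takes a point from camera to tool coordinates, whose origin is the TCP and whose axes are the flange's). Camera axes: x right, y down, z forward; pixel columns grow to the right and rows downward; lengths in m; the calibration is good to about 2 mm. A picture is of the moment at which its call begins: read the wrist's pose just before it. There is no depth.
- workorder.sign_off(): hands the job in, once; it reports no verdict.
Trained networks look in the newest picture that a camera, given by its name, has taken for a name from the list of things; names that differ only in an ending like _2 or _b are one class to them, and where a whole thing is asked for, a point or a joint stands for the part that bears it (a point fixed in the world has none). Each returns a list of dicts, best first, with "p" (0 to 1); they miss things now and then, are a little off and sometimes report something else, mostly with a low value. They report only what shows in the picture. A call takes as long as a camera call.
- outline_of(camera, thing): "mask" (420x560 bool, what is visible of it) and "rect" ([left, top, width, height] in pixels, round what is visible of it).
The state is a dict: "clock": time; "joints": joint angles; "dq": joint speeds; "joint_efforts": joint torques, N m; "position": TCP position; "ee_rot": TCP orientation; "force": force on the tool from outside, world axes, zero at the start; "ft_torque": the same for the moment, N m; "width": opening from 0.0 (shut) to 1.0 (fully open).
Only numpy, scipy, OpenCV 4.12 (cv2) and the standard library are available. Lean on these libraries where they do the work, as an engineer would, in place of code of your own. Each camera call takes 0.05 s, during which the arm holds its last target. There are 200 camera calls.

## Working session

There is one attempt and no reset: what is moved stays moved. The work goes in short steps, Python scripts to look and compute and a tool call to move; the robot and the scene stay as the last step left them, time stands still between calls to the robot, and variables do not carry over. Pictures are saved under pics/ and viewed, about 8 in all and at most 12, crops included, and the job is handed in when it is done.

Besides the shell and the picture viewer there is one more tool, called after "Request:" as name([rows], argument=value, ...), one row to a line, values as JSON. move_arm: Moves the arm, as the interface text tells. Its arguments: {"type":"object","properties":{"series":{"type":"array"},"grip":{"type":"number"},"force":{"type":"number"}},"required":["series"]}

```bash
mkdir -p pics; cat > h.py <<'E'
import numpy as np, cv2
from cell import monitor, imaging, workorder, outline_of
R=lambda v: cv2.Rodrigues(np.array(v,float))[0]
def cam(name):
    s=monitor.observe(); im=imaging.get_image(name)
    K=np.array([[im['fx'],0,im['cx']],[0,im['fy'],im['cy']],[0,0,1]])
    if 'mount' in im:
        T=np.eye(4);T[:3,:3]=R(s['ee_rot']);T[:3,3]=s['position']
        T=np.linalg.inv(T@np.array(im['mount']))
        Rc,t=T[:3,:3],T[:3,3]
    else: Rc,t=R(im['rvec']),np.array(im['tvec'],float)
    return im['color'],K,Rc,t
def proj(P,c): 
    q=(c[2]@np.atleast_2d(P).T).T+c[3]; q=q@c[1].T; return q[:,:2]/q[:,2:]
def onz(px,z,c):
    d=c[2].T@np.linalg.inv(c[1])@np.array([px[0],px[1],1.]); o=-c[2].T@c[3]
    return o+d*(z-o[2])/d[2]
def tri(pxs,cs):
    A=[];b=[]
    for px,c in zip(pxs,cs):
        d=c[2].T@np.linalg.inv(c[1])@np.array([px[0],px[1],1.]);d/=np.linalg.norm(d)
        M=np.eye(3)-np.outer(d,d);A.append(M);b.append(M@(-c[2].T@c[3]))
    return np.linalg.solve(sum(A),sum(b))
def cen(m): 
    y,x=np.nonzero(m); return np.array([x.mean(),y.mean()])
def save(n,img): cv2.imwrite('pics/'+n,img[:,:,::-1])
E
python3 - <<'E'
from h import *
s=monitor.observe();print(s)
cs={}
for n in ['scene','top','wrist']:
    c=cs[n]=cam(n); save(n+'0.png',c[0])
    for t in ['cap_left','cap_right','lid_panel','test_box','bone_vibrator','coupler']:
        for o in outline_of(n,t)[:3]:
            print(n,t,round(o['p'],2),o['rect'],cen(o['mask']).round(1), onz(cen(o['mask']),.132,c).round(3))
E
```

```text
{'clock': 0.0, 'joints': array([-1.38657336,  0.43520363,  0.02498541,  1.57410179, -0.01161121,
        1.13399395, -0.07511167]), 'dq': array([ 0.00043633, -0.00088454,  0.00012165,  0.0012556 ,  0.00047464,
       -0.00015435, -0.00080816]), 'joint_efforts': array([-7.63269636e-04, -6.67846584e+01,  9.84681845e-01, -3.14469230e+01,
       -6.05832646e-02,  4.25973139e-02,  1.79173753e-04]), 'position': array([0.17673581, 0.59898707, 0.2449553 ]), 'ee_rot': array([-4.49136753e-01, -3.10923254e+00,  2.44890874e-03]), 'force': array([-0.27725474,  0.38660435, -0.8296319 ]), 'ft_torque': array([ 0.01124762,  0.03323554, -0.03412535]), 'width': 0.9992106957469864}
scene cap_left 0.5 [233.7, 173.1, 11.1, 12.4] [241.  178.1] [ 0.534 -0.012  0.132]
scene cap_right 0.58 [202.4, 187.0, 14.4, 10.8] [210.7 190.4] [ 0.552 -0.069  0.132]
scene lid_panel 0.58 [168.7, 176.9, 179.8, 141.2] [256.7 247.4] [ 0.682 -0.007  0.132]
scene lid_panel 0.55 [153.0, 315.9, 40.3, 44.7] [170.7 338.1] [ 0.809 -0.157  0.132]
scene test_box 0.86 [155.8, 152.2, 197.3, 200.0] [253.6 247.4] [ 0.681 -0.012  0.132]
scene test_box 0.41 [164.9, 191.5, 16.8, 15.4] [173.7 198.4] [ 0.557 -0.136  0.132]
scene bone_vibrator 0.77 [264.2, 148.4, 16.5, 20.1] [273.5 157.1] [0.496 0.056 0.132]
scene coupler 0.68 [168.6, 191.0, 13.2, 14.4] [173.7 198.7] [ 0.558 -0.136  0.132]
scene coupler 0.39 [168.5, 181.6, 183.0, 139.6] [256.7 247.1] [ 0.682 -0.007  0.132]
top cap_left 0.54 [322.6, 220.6, 10.7, 14.2] [325.7 229.7] [ 0.531 -0.012  0.132]
top lid_panel 0.85 [250.7, 107.9, 140.5, 112.2] [319.2 164.3] [ 0.67  -0.003  0.132]
top test_box 0.92 [252.7, 105.8, 150.1, 158.8] [325.5 183.5] [ 0.629 -0.015  0.132]
top bone_vibrator 0.69 [285.1, 240.1, 17.7, 18.9] [293.7 247.1] [0.497 0.056 0.132]
top coupler 0.66 [377.4, 211.6, 15.1, 11.8] [385.1 216.7] [ 0.555 -0.136  0.132]
```

```bash
python3 -c "
import cv2,numpy as np
a=cv2.imread('pics/scene0.png');b=cv2.imread('pics/top0.png')
a=cv2.resize(a[130:370,130:370],(400,400),interpolation=cv2.INTER_CUBIC);b=cv2.resize(b[90:290,230:430],(400,400),interpolation=cv2.INTER_CUBIC)
cv2.imwrite('pics/ab.png',np.hstack([a,b]))"
```

```text
(no output)
```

View pics/ab.png

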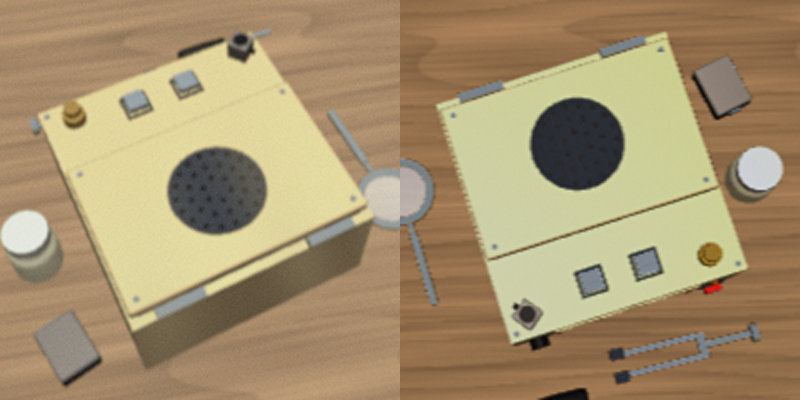

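View pics/scene0.png

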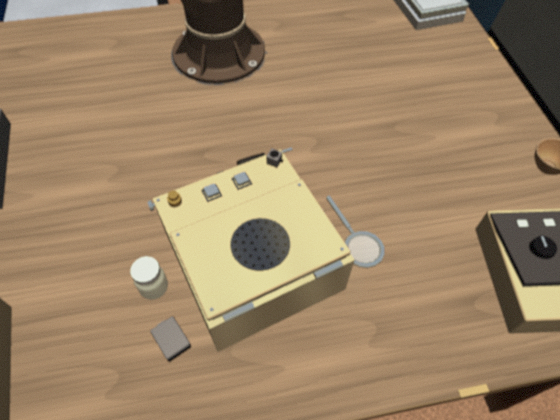

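```bash
python3 - <<'E'
from h import *
s=monitor.observe()
sc=cam('scene');tp=cam('top');w=cam('wrist')
im=imaging.get_image('wrist');print(np.round(im['mount'],3),im['fx'])
m={}
for n in ['scene','top']:
  for t in ['cap_left','cap_right','bone_vibrator','coupler','lid_panel']:
    o=[o for o in outline_of(n,t) if o['p']>.3]
    if o: m[n,t]=cen(o[0]['mask']); print(n,t,m[n,t],o[0]['p'])
L=tri([(241.5,178),(325.5,230)],[sc,tp]);Rr=tri([(211,190),(352.5,221.3)],[sc,tp])
print(L,Rr,np.linalg.norm(L-Rr))
d=L-Rr; print('yaw',np.degrees(np.arctan2(-d[0],d[1])))
for t in ['bone_vibrator','coupler']: print(t,tri([m['scene',t],m['top',t]],[sc,tp]))
print('R',R(s['ee_rot']).round(3))
# lid front edge corners crop right: (490,258),(717,187) in top
for p in [(490,258),(717,187)]:
    print(onz(((p[0]-400)/2+230,p[1]/2+90),.12,tp).round(3))
E
```

```text
[[ 0.002 -0.958 -0.287  0.077]
 [ 1.     0.002  0.     0.   ]
 [ 0.    -0.287  0.958 -0.138]
 [ 0.     0.     0.     1.   ]] 330.17434956792926
scene cap_left [240.83870968 178.55483871] 0.43
scene cap_right [210.68644068 189.65254237] 0.69
scene bone_vibrator [273.62343096 157.0083682 ] 0.53
scene coupler [173.91304348 198.56521739] 0.74
scene lid_panel [256.86232764 247.23869401] 0.72
top cap_left [325.74226804 230.11340206] 0.52
top coupler [384.94202899 216.18115942] 0.67
top lid_panel [319.26265289 164.13285534] 0.93
[ 0.53110034 -0.01110361  0.1278396 ] [ 0.54766773 -0.06869498  0.12731798] 0.05992926137240173
yaw 16.049012135684528Traceback (most recent call last):
  File "<stdin>", line 13, in <module>
KeyError: ('top', 'bone_vibrator')
```

Request:
move_arm([
  [2.2, -4, 0, 0, 0, 2],
  [2.2, -4, 0, 0, 0, 2],
  [2.2, -4, 0, 0, 0, 2],
  [2.2, -4, 0, 0, 0, 2],
  [2.2, -4, 0, 0, 0, 2],
  [2.2, -4, 0, 0, 0, 2],
  [2.2, -4, 0, 0, 0, 2],
  [2.2, -4, 0, 0, 0, 2],
], grip=0.45)

```text
clock: 2.55
position: [0.3535, 0.2778, 0.246]
ee_rot: [0.01, 3.141, 0.001]
force: [0.8, 1.6, 0.4]
width: 0.455
```

Request:
move_arm([
  [2.2, -4, 0, 0, 0, 2],
  [2.2, -4, 0, 0, 0, 2],
  [2.2, -4, 0, 0, 0, 2],
  [2.2, -4, 0, 0, 0, 2],
  [2.2, -4, 0, 0, 0, 2],
  [2.2, -4, 0, 0, 0, 2],
  [2.2, -4, 0, 0, 0, 2],
  [2.2, -4, 0, 0, 0, 2],
])

```text
clock: 3.35
position: [0.5296, -0.0422, 0.246]
ee_rot: [-0.428, 3.112, 0.0]
force: [0.7, 1.2, 0.4]
width: 0.449
```

```bash
cat > look.py <<'E'
from h import *
import sys
w=cam('wrist'); s=monitor.observe(); Rt=R(s['ee_rot'])
print(s['clock'],s['position'].round(4),'w',s['width'],'F',s['force'].round(2),'tool y yaw',np.degrees(np.arctan2(-Rt[0,1],Rt[1,1])).round(2),'z',Rt[:,2].round(3))
for t in ['cap_left','cap_right','bone_vibrator','coupler']:
    for o in outline_of('wrist',t)[:2]: 
        r=o['rect'];print(t,round(o['p'],2),np.round(r),cen(o['mask']).round(1),onz(cen(o['mask']),.132,w).round(4))
img=w[0].copy()
L=np.array([.531,-.011,.132]);Q=np.array([.5477,-.0687,.132])
for P in proj([L,Q],w): cv2.circle(img,tuple(int(v) for v in P),3,(255,0,0),-1)
tips=[s['position']+Rt@np.array([0,y,.019]) for y in (-.0305,.0305)]
for P in proj(tips,w): cv2.circle(img,tuple(int(v) for v in P),3,(0,255,0),-1)
save(sys.argv[1],img)
E
python3 look.py w1.png
```

```text
3.4 [ 0.5323 -0.0504  0.2464] w 0.45357845182823375 F [ 4.22 -6.47  1.17] tool y yaw 15.38 z [ 0.004 -0.005 -1.   ]
cap_left 0.6 [305. 209.  24.  29.] [316.9 223.1] [ 0.5307 -0.0114  0.132 ]
cap_right 0.76 [228. 213.  29.  28.] [243.  224.3] [ 0.5479 -0.0685  0.132 ]
bone_vibrator 0.97 [385. 188.  50.  46.] [411.9 208.5] [0.4985 0.0576 0.132 ]
coupler 0.94 [142. 195.  38.  36.] [160.9 212. ] [ 0.5556 -0.1341  0.132 ]
```

View pics/w1.png

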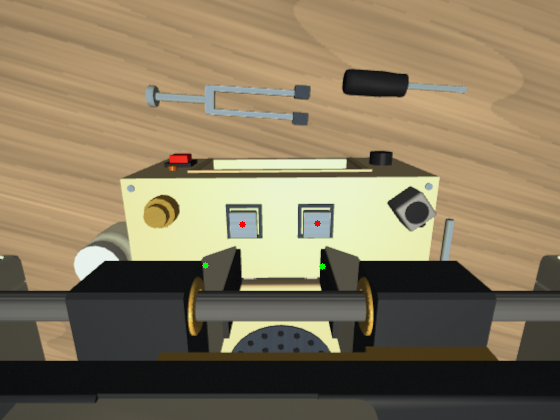

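Request:
move_arm([
  [0.5, 0.2, -1, 0, 0, 0.7],
  [0, 0, -2, 0, 0, 0],
  [0, 0, -2, 0, 0, 0],
  [0, 0, 0, 0, 0, 0],
  [0, 0, 0, 0, 0, 0],
  [0, 0, 0, 0, 0, 0],
])

```text
clock: 4.2
position: [0.5344, -0.0379, 0.1966]
ee_rot: [-0.446, 3.109, 0.0]
force: [-0.7, 0.5, 0.1]
width: 0.448
```

```bash
python3 look.py w2.png
```

```text
4.25 [ 0.5344 -0.0382  0.1967] w 0.4489686190251957 F [ 0.34 -0.18  0.2 ] tool y yaw 16.3 z [ 0.002  0.    -1.   ]
cap_left 0.55 [215. 221.  36.  33.] [230.6 236.5] [ 0.5454 -0.0689  0.132 ]
cap_right 0.89 [211. 222.  38.  35.] [231.1 236.6] [ 0.5454 -0.0685  0.132 ]
cap_right 0.4 [120.  75. 196.  46.] [223.7  91.5] [ 0.4594 -0.0944  0.132 ]
coupler 0.77 [103. 203.  51.  43.] [129.  223.7] [ 0.5554 -0.1342  0.132 ]
```

View pics/w2.png

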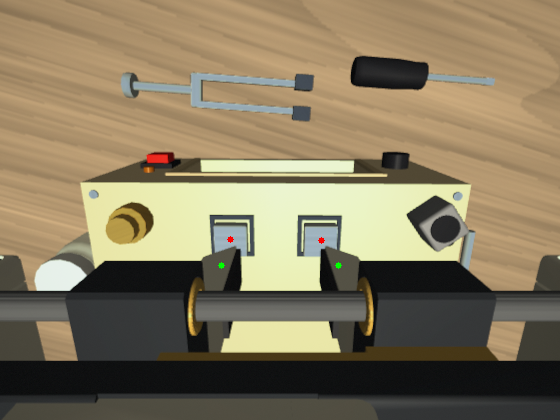

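Request:
move_arm([
  [0.5, -0.2, -1, 0, 0, 0],
  [0, 0, -1.5, 0, 0, 0],
  [0, 0, -1.3, 0, 0, 0],
  [0, 0, 0, 0, 0, 0],
  [0, 0, 0, 0, 0, 0],
  [0, 0, 0, 0, 0, 0],
])

```text
clock: 5.05
position: [0.5392, -0.0406, 0.1581]
ee_rot: [-0.444, 3.109, -0.0]
force: [0.2, -0.1, 0.3]
width: 0.449
```

```bash
sed -i "s/^img=w/sc=cam('scene');img=w/" look.py; cat >> look.py <<'E'
z=cv2.resize(sc[0][130:270,150:350],(560,392),interpolation=cv2.INTER_CUBIC)
save('s_'+sys.argv[1],np.hstack([img[140:340,100:460],cv2.resize(z,(400,280))[:200]]))
E
python3 look.py w3.png
```

```text
5.1 [ 0.5392 -0.0406  0.1583] w 0.4511586885113313 F [ 0.48 -0.48 -0.05] tool y yaw 16.26 z [ 0.001  0.    -1.   ]
cap_left 0.82 [318. 239.  39.  38.] [332.8 249.3] [ 0.5257 -0.0153  0.132 ]
cap_left 0.67 [364.  45. 164.  35.] [423.   63.5] [ 0.4269 -0.0057  0.132 ]
cap_right 0.72 [202. 238.  48.  42.] [230.1 249.1] [ 0.5411 -0.0684  0.132 ]
cap_right 0.47 [366.  46. 164.  35.] [422.2  63.8] [ 0.4271 -0.006   0.132 ]
bone_vibrator 0.78 [438. 208.  79.  64.] [479.  239.2] [0.4982 0.0575 0.132 ]
bone_vibrator 0.71 [ 67. 332. 429.  27.] [272.5 343.5] [ 0.5927 -0.0299  0.132 ]
coupler 0.89 [ 74. 217.  63.  51.] [103.9 240.4] [ 0.5552 -0.1342  0.132 ]
```

View pics/s_w3.png

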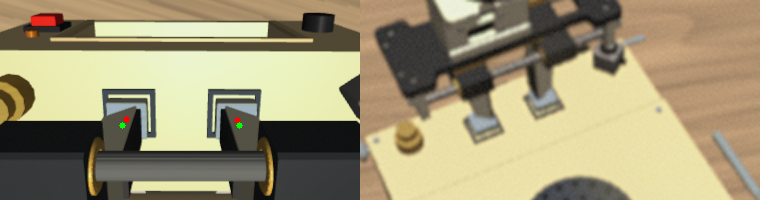

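Request:
move_arm([
  [0, 0, -0.4, 0, 0, 0],
  [0, 0, -0.3, 0, 0, 0],
  [0, 0, -0.3, 0, 0, 0],
  [0, 0, -0.2, 0, 0, 0],
  [0, 0, 0, 0, 0, 0],
  [0, 0, 0, 0, 0, 0],
])

```text
clock: 5.95
position: [0.5389, -0.0405, 0.1459]
ee_rot: [-0.444, 3.11, 0.0]
force: [-2.4, 0.3, 6.1]
width: 0.448
```

Request:
move_arm([
  [0, 0, -0.2, 0, 0, 0],
  [0, 0, -0.2, 0, 0, 0],
  [0, 0, 0, 0, 0, 0],
  [0, 0, 0, 0, 0, 0],
])

```text
clock: 6.35
position: [0.539, -0.0405, 0.1431]
ee_rot: [-0.444, 3.109, 0.001]
force: [-7.2, 1.0, 21.7]
width: 0.447
```

Request:
move_arm([
  [0, 0, 0, 0, 0, 0],
  [0, 0, 0, 0, 0, 0],
  [0, 0, 0, 0, 0, 0],
  [0, 0, 0, 0, 0, 0],
  [0, 0, 0, 0, 0, 0],
  [0, 0, 0, 0, 0, 0],
  [0, 0, 0, 0, 0, 0],
  [0, 0, 0, 0, 0, 0],
])

```text
clock: 7.15
position: [0.5389, -0.0405, 0.1431]
ee_rot: [-0.444, 3.109, 0.001]
force: [-7.2, 1.2, 21.5]
width: 0.453
```

Request:
move_arm([
  [0, 0, 0, 0, 0, 0],
  [0, 0, 0, 0, 0, 0],
  [0, 0, 0, 0, 0, 0],
  [0, 0, 0, 0, 0, 0],
  [0, 0, 0, 0, 0, 0],
  [0, 0, 0, 0, 0, 0],
  [0, 0, 0, 0, 0, 0],
  [0, 0, 0, 0, 0, 0],
])

```text
clock: 7.95
position: [0.539, -0.0405, 0.1431]
ee_rot: [-0.444, 3.109, 0.001]
force: [-6.7, 1.4, 21.3]
width: 0.455
```

Request:
move_arm([
  [0, 0, 0, 0, 0, 0],
  [0, 0, 0, 0, 0, 0],
  [0, 0, 0, 0, 0, 0],
  [0, 0, 0, 0, 0, 0],
  [0, 0, 0, 0, 0, 0],
  [0, 0, 0, 0, 0, 0],
  [0, 0, 0, 0, 0, 0],
  [0, 0, 0, 0, 0, 0],
])

```text
clock: 8.75
position: [0.539, -0.0405, 0.1431]
ee_rot: [-0.444, 3.109, 0.001]
force: [-6.8, 2.0, 20.5]
width: 0.452
```

```bash
python3 - <<'E'
from h import *
sc=cam('scene');tp=cam('top');s=monitor.observe();print(s['clock'],s['force'])
img=sc[0].copy()
c=np.array([.5392,-.04,0]);ax=np.array([np.cos(np.radians(16.3)),np.sin(np.radians(16.3)),0]);ay=np.array([-ax[1],ax[0],0])
h=c+.223*ax+[0,0,.12]
for a,col in ((0,(255,0,0)),(.17,(0,255,0)),(.3,(0,0,255)),(.6,(255,0,255))):
    # lid top front corners (14 mm thick incl. above hinge line unknown: top at ledge level)
    e=h-ax*.17*np.cos(a)+np.array([0,0,.17*np.sin(a)])
    p=proj([e+ay*.128,e-ay*.128],sc)
    cv2.line(img,*[tuple(int(v) for v in q) for q in p],col,1)
save('lid1.png',cv2.resize(img[130:370,130:370],(600,600)))
E
```

```text
8.85 [-7.06135399  0.5859707  21.60886332]
```

View pics/lid1.png

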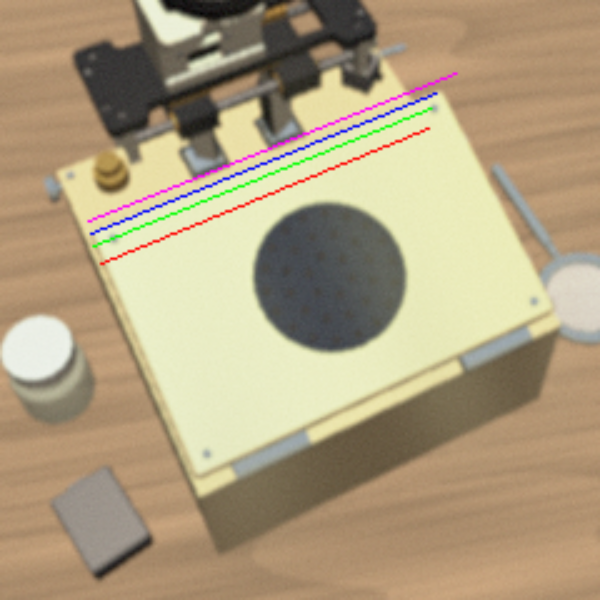

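Request:
move_arm([
  [0, 0, 0, 0, 0, 0],
  [0, 0, 0, 0, 0, 0],
  [0, 0, 0, 0, 0, 0],
  [0, 0, 0, 0, 0, 0],
  [0, 0, 0, 0, 0, 0],
  [0, 0, 0, 0, 0, 0],
])

```text
clock: 9.45
position: [0.539, -0.0405, 0.1431]
ee_rot: [-0.444, 3.109, 0.001]
force: [-6.1, 0.6, 21.6]
width: 0.454
```

Request:
move_arm([
  [0, 0, 0.8, 0, 0, 0],
  [-0.3, -0.1, 2, 0, 0, 0],
  [-1, -0.3, 3, 0, 0, 0],
  [-2, -0.6, 3, 0, 0, 0],
  [-3, -1, 3, 0, 0, 0],
  [-3, -1, 2, 0, 0, 0],
  [-3, -1, 0, 0, 0, 0],
  [0, 0, 0, 0, 0, 0],
])

```text
clock: 10.25
position: [0.4127, -0.082, 0.28]
ee_rot: [0.44, -3.111, -0.002]
force: [0.6, 0.3, -0.5]
width: 0.452
```

Request:
move_arm([
  [0, 0, 0, 0, 0, 0],
  [0, 0, 0, 0, 0, 0],
  [0, 0, 0, 0, 0, 0],
  [0, 0, 0, 0, 0, 0],
  [0, 0, 0, 0, 0, 0],
  [0, 0, 0, 0, 0, 0],
  [0, 0, 0, 0, 0, 0],
  [0, 0, 0, 0, 0, 0],
])

```text
clock: 11.05
position: [0.4159, -0.0805, 0.2797]
ee_rot: [0.444, -3.11, -0.0]
force: [0.5, 0.6, -0.0]
width: 0.453
```

Request:
move_arm([
  [0, 0, 0, 0, 0, 0],
  [0, 0, 0, 0, 0, 0],
  [0, 0, 0, 0, 0, 0],
  [0, 0, 0, 0, 0, 0],
  [0, 0, 0, 0, 0, 0],
  [0, 0, 0, 0, 0, 0],
  [0, 0, 0, 0, 0, 0],
  [0, 0, 0, 0, 0, 0],
])

```text
clock: 11.85
position: [0.4158, -0.0805, 0.2797]
ee_rot: [-0.444, 3.11, 0.0]
force: [0.0, -0.2, -0.3]
width: 0.451
```

Request:
move_arm([
  [0, 0, 0, 0, 0, 0],
  [0, 0, 0, 0, 0, 0],
  [0, 0, 0, 0, 0, 0],
  [0, 0, 0, 0, 0, 0],
  [0, 0, 0, 0, 0, 0],
  [0, 0, 0, 0, 0, 0],
  [0, 0, 0, 0, 0, 0],
  [0, 0, 0, 0, 0, 0],
])

```text
clock: 12.65
position: [0.4158, -0.0805, 0.2797]
ee_rot: [0.444, -3.11, -0.0]
force: [0.4, -0.1, 0.6]
width: 0.452
```

Request:
move_arm([
  [0, 0, 0, 0, 0, 0],
  [0, 0, 0, 0, 0, 0],
  [0, 0, 0, 0, 0, 0],
  [0, 0, 0, 0, 0, 0],
  [0, 0, 0, 0, 0, 0],
  [0, 0, 0, 0, 0, 0],
  [0, 0, 0, 0, 0, 0],
  [0, 0, 0, 0, 0, 0],
])

```text
clock: 13.45
position: [0.4158, -0.0805, 0.2798]
ee_rot: [-0.444, 3.11, 0.0]
force: [0.5, -0.2, -0.4]
width: 0.449
```

Request:
move_arm([
  [0, 0, 0, 0, 0, 0],
  [0, 0, 0, 0, 0, 0],
  [0, 0, 0, 0, 0, 0],
  [0, 0, 0, 0, 0, 0],
  [0, 0, 0, 0, 0, 0],
  [0, 0, 0, 0, 0, 0],
  [0, 0, 0, 0, 0, 0],
  [0, 0, 0, 0, 0, 0],
])

```text
clock: 14.25
position: [0.4158, -0.0805, 0.2798]
ee_rot: [-0.444, 3.11, 0.0]
force: [-0.2, 0.9, 0.5]
width: 0.449
```

```bash
cat > lid.py <<'E'
from h import *
import sys
def shot():
    sc=cam('scene'); ms=[o for o in outline_of('scene','lid_panel')]
    print([(round(o['p'],2),np.round(o['rect'],1)) for o in ms[:1]]); return sc
sc=shot()
for _ in range(10): sc2=cam('scene')
sc2=shot(); print('diff',np.abs(cv2.GaussianBlur(sc[0],(5,5),0).astype(int)-cv2.GaussianBlur(sc2[0],(5,5),0)).max())
s=monitor.observe();print(s['clock'],s['force'],s['position'])
img=sc2[0].copy()
c=np.array([.5392,-.04,0]);ax=np.array([np.cos(np.radians(16.3)),np.sin(np.radians(16.3)),0]);ay=np.array([-ax[1],ax[0],0])
h=c+.223*ax+[0,0,.12]
for a,col in ((.3,(0,0,255)),(.6,(255,0,255))):
  for t in (0,.014):
    e=h-ax*(.17*np.cos(a)+t*np.sin(a))+np.array([0,0,.17*np.sin(a)+t*np.cos(a)])
    for y in (.128,-.128): cv2.circle(img,tuple(int(v) for v in proj(e+ay*y,sc)[0]),1,col,-1)
tp=cam('top');w=cam('wrist')
a=cv2.resize(img[110:370,130:370],(369,400));b=cv2.resize(tp[0][70:290,230:430],(364,400))
save(sys.argv[1],np.hstack([a,b]))
E
python3 lid.py lid2.png
```

```text
[(0.78, array([166.1, 159.2, 183.8, 163.1]))]
[(0.76, array([166.9, 160.1, 184.7, 159.6]))]
diff 7
14.95 [-0.17827209 -0.04355574  0.71534199] [ 0.41583806 -0.08053847  0.27974609]
```

View pics/lid2.png

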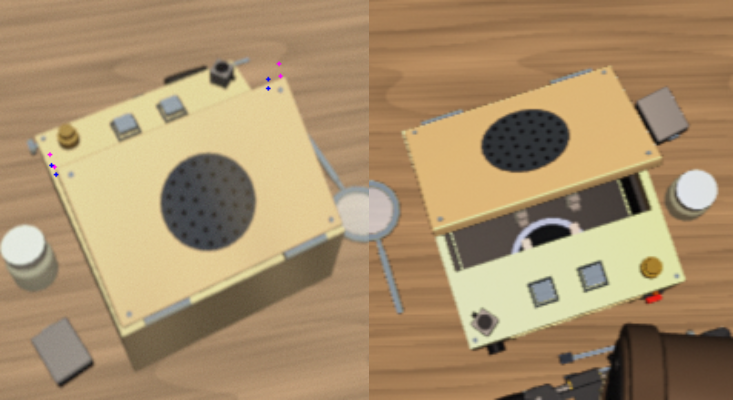

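```bash
python3 - <<'E'
from h import *
tp=cam('top');img=tp[0].copy()
img=cv2.resize(img[70:290,230:430],(600,660))[:600]
c=np.array([.5392,-.04,0]);ax=np.array([np.cos(np.radians(16.3)),np.sin(np.radians(16.3)),0]);ay=np.array([-ax[1],ax[0],0])
h=c+.223*ax+[0,0,.12]
for a,col in ((.4,(0,255,0)),(.5,(0,0,255)),(.6,(255,0,255))):
  for t in (0,.014):
    e=h-ax*(.17*np.cos(a)+t*np.sin(a))+np.array([0,0,.17*np.sin(a)+t*np.cos(a)])
    p=[tuple(int(v) for v in (q-[230,70])*3) for q in proj([e+ay*.128,e-ay*.128],tp)]
    for q in p: cv2.circle(img,q,2,col,-1)
save('lid3.png',img)
E
```

```text
(no output)
```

View pics/lid3.png

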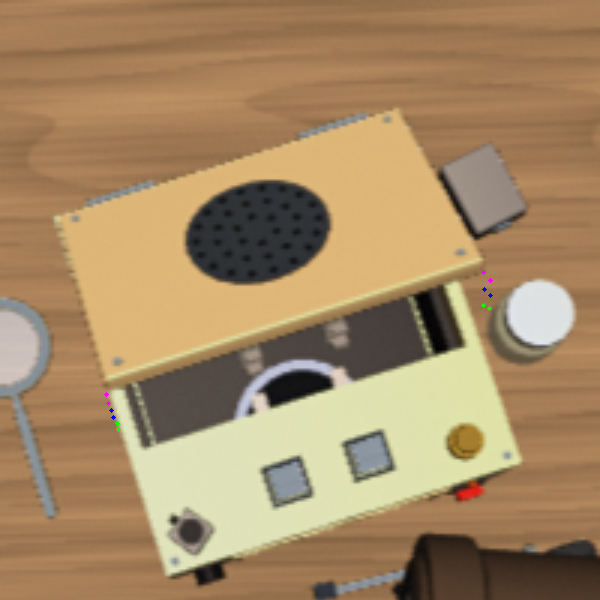

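```bash
python3 -c "
from h import *
print(monitor.observe()['force'],workorder.sign_off())"
```

```text
the job is handed in; nothing more can be done
[-0.3575427  -0.17566473 -0.49772112] None
```

I opened the box and handed the job in after about 15 s of robot time. I pressed both catches down together, one fingertip on each. They met a firm stop at the expected height (TCP 143 mm), with about 21 N on the wrist. I held them there for about 3 s, until the lid was well past its notch (about 0.3 rad in the picture). Then I lifted off and drew back towards the robot.

**Last checks:**
- **Lid:** it stands open and still. Its front edge lies at or slightly beyond where I predicted the 0.6 rad stop, by about 4 px in the camera picture. Two pictures half a second apart showed no movement.
- **Catches:** both look up in the pictures; I have no reading of their height.
- **Bystanders:** in the last view the coupler, vibrator, jar, magnifier and case are where they were. The arm partly hides the tuning fork and hides the trimmer driver. Neither was measured again, but the arm stayed well above them.
- **Contact:** the force on the tool is about zero, within noise.

**Not as expected:** the two-view measurement put the cap tops at 127–128 mm instead of 132 mm. I put this down to the outlines including the caps' sides, and the contact force matched the stated height. While the catches were held down there was also a sideways force of about 7 N, with no visible effect.

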